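# Bring the red sample strip's mark under the bench drill

## Task

Slide the red colour-sample strip along the table, without lifting it off the table, until the black dot near its end sits right under the tip of the bench drill's bit, ready for drilling its hanging hole. Let go of the strip there. Do not bump the drill, and leave the blue sample strip where it lies.

Things in the scene. Friction and masses are not known exactly. Their poses are not given: they have to be found in the camera images.
- bit_tip (a point): Tip of the bench drill's bit, pointing straight down, 45 mm above the table, nothing below it. The drill is bolted down. In line above the tip: bit 7 mm thick to z = 95 mm, chuck radius 15 mm, grey housing radius 29 mm from z = 138 to 222 mm. Its column, 225 mm tall, stands 130 mm behind the tip (this point's +x; away from the robot); the foot, 150 mm wide, 16 mm high, begins 85 mm behind the tip.
- red_strip_mark (a point): Centre of the black dot (10 mm, on a 20 mm white disc) on top of the red sample strip, 16 mm above the table. Strip: loose bar of pale wood with three red paint patches, 166 mm long (x), 40 wide (y), 16 thick, about 0.1 kg, lying flat. The dot is on its centre line, 18 mm from the end away from the robot. Axes are the strip's: +x along it towards the dot's end, z up.
- red_strip_grip (a point): Place to grasp the red strip, across its 40 mm width: centre of its cross-section (8 mm above the table, half-way up), on its centre line 23 mm from the end nearer the robot (its -x end) and 125 mm from the dot. Axes as for the dot.
- blue_strip_mark (a point): Centre of the black dot on the blue sample strip, which is like the red one except for its three blue paint patches (its centre is 65 mm from the dot along its -x). It lies on the other side of the drill from the red strip and must stay where it is.

How it is judged:
At the end, for the whole second after the job is handed in: The black dot of the red strip is within 15 mm, measured horizontally, of the point right below the bit's tip; the strip lies flat on the table (within 5 degrees, dot no higher than 20 mm), released; the blue strip's dot is within 20 mm of where it was (horizontal distance between red_strip_mark and bit_tip below 0.015 m and height (world z) of red_strip_mark below 0.02 m and angle between red_strip_mark's own z axis and vertical below 0.09 rad and distance of blue_strip_mark from where it was at the start of the episode below 0.02 m); the robot touches nothing.
It fails at once if the red strip is lifted off the table (its dot or its grip place more than 25 mm up from where they lie) (height (world z) of red_strip_mark above 0.041 m or height (world z) of red_strip_grip above 0.033 m).
It fails at once if the drill is bumped (more than 5 N) (contact force between drill and anything else above 5 N).
It fails at once if the blue strip is moved more than 20 mm (distance of blue_strip_mark from where it was at the start of the episode above 0.02 m).
It also fails if it takes over 40 s, if anything falls off the work surface, if the arm or the gripper's body presses on something with over 40 N, if the wrist force passes 120 N, or if a joint passes its speed limit or range.

## Robot

A 6-joint arm with a two-finger parallel gripper is mounted at the origin on a cart in front of the work surface, level with it; the furniture and walls round the work are solid. World frame = base frame: x ahead of the robot, y to its left, z up, the work surface at z = 0. Lengths are in m, angles in rad, forces in N, time in s.
With the tool pointing down it reaches from about 0.375 to 0.825 m from the base axis. Payload 5.5 kg.
Tool frame: the origin (TCP) lies at the very end of the fingers, on their centre line; the grasp point (between the pads) lies 19 mm behind it; z points along the fingers, y is the direction in which the jaws open and shut (so a half turn about z gives the same grasp; the last joint's range is limited). The gripper opens to 85 mm and grips with 20 to 120 N. Pads are 22 mm wide; open, the fingers measure 114 mm over their backs; the gripper's body (76 mm by 85 mm) begins 54 mm behind the grasp point. The pads swing forward as they close: fully open they stand 13 mm farther back than shut.
Start: joints at [-1.328, 0.314, -0.047, 1.21, 0, 1.571], TCP at [0.144, -0.582, 0.231] pointing down, gripper open.
Joint ranges: [-2.67, 2.67], [-0.69, 1.73], [-1.03, 1.25], [-2.08, 2.16], [-1.42, 1.45], [-3.14, 3.14]. Speed limits (rad/s): [2.39, 2.39, 3.01, 3.14, 3.14, 3.14].

## Interface

Orientations are given as a 3x3 rotation matrix whose columns are the frame's x, y, z axes.
In Python, from cell import * gives the robot as it stands. The module is installed in compiled form; this text tells all that it offers.
- The arm moves only by the tool drive_tool, never from a script. Its argument "steps" is a list of rows, each a list of 5 numbers: the closure in counts, from 0 (fully open) to 255 (shut), then the shift along the tool's x, y, z in units of 15 cm (1.0 is 15 cm), then the turn about the tool's z in units of 90 degrees (1.0 is 90 degrees). In form: [[fingers, tx, ty, tz, yaw], ...]. A call has 1 to 8 rows; each row shifts and turns the pose as measured when the row begins, along the tool's axes as they then stand; what a row does not reach is not made up. A row lasts 1/10 s, in which the tool goes at most 50 mm and 8.59 degrees, less where a joint would pass 70% of its speed; a pose out of reach is approached as far as the arm can. A call with a number of a shift or a turn outside -1 to 1 is refused whole. A call with a gripper value outside its range is refused whole. The fingers move at their own pace and stop on an object; "squeeze" is the grip in N (left out, the last holds). Time passes only in rows, so rows that do not move let the fingers close. It gives the time, the measured TCP pose, the force and the opening at its end, in the units of the state.
- observe(): the state, without advancing time (a new reading comes with each control period).
- capture(name): name is "side" or "top" or "wrist"; returns a dict with "color" (400x640x3 uint8, red, green, blue), "fx", "fy", "cx", "cy" (pixels), "T" (4x4, takes a point from camera to world coordinates). Camera axes: x right, y up, looking along -z (the intrinsics and any distortion apply to the point x, -y, -z); pixel columns grow to the right and rows downward; lengths in m; the calibration is good to about 2 mm. A picture is of the moment at which its call begins. There is no depth.
- hand_in(): hands the job in, once; it reports no verdict.
The state is a dict: "time": time; "joints": joint angles; "joint_vel": joint speeds; "effort": joint torques, N m; "tool_pos": TCP position; "tool_rot": TCP orientation; "wrist_force": force on the tool from outside, world axes, zero at the start; "moment": the same for the moment, N m; "grip_width": finger opening in m.
Only numpy, scipy, OpenCV 4.12 (cv2) and the standard library are available. Lean on these libraries where they do the work, as an engineer would, in place of code of your own. Each camera call takes 0.05 s, during which the arm holds its last target.

## Working session

There is one attempt and no reset: what is moved stays moved. The work goes in short steps, Python scripts to look and compute and a tool call to move; the robot and the scene stay as the last step left them, time stands still between calls to the robot, and variables do not carry over. Pictures are saved under pics/ and viewed, and the job is handed in when it is done.

Besides the shell and the picture viewer there is one more tool, called after "Call:" as name([rows], argument=value, ...), one row to a line, values as JSON. drive_tool: Moves the arm, as the interface text tells. Its arguments: {"type":"object","properties":{"steps":{"type":"array","items":{"type":"array","items":{"type":"number"}}},"squeeze":{"type":"number"}},"required":["steps"]}

```bash
mkdir -p pics; python3 - <<'E'
from cell import *
import cv2,numpy as np
s=observe()
print(s['time'],s['tool_pos'],s['tool_rot'],s['grip_width'])
for n in['side','top','wrist']:
    c=capture(n); cv2.imwrite(f'pics/{n}0.png',c['color'][:,:,::-1]); print(n,{k:c[k] for k in c if k!='color'})
E
```

```text
0.0 [ 0.14413149 -0.5818486   0.23044097] [[ 9.70675673e-01  2.40392606e-01 -3.65804136e-04]
 [ 2.40392881e-01 -9.70674305e-01  1.62963859e-03]
 [ 3.66763925e-05 -1.66978725e-03 -9.99998605e-01]] 0.08561285544487582
side {'fx': 467.65658386342676, 'fy': 467.65658386342676, 'cx': 320.88878913918273, 'cy': 205.37174361624764, 'T': array([[ 0.97630182,  0.11764986, -0.18164051,  0.30911463],
       [-0.2164091 ,  0.52544188, -0.82284745, -0.8715575 ],
       [-0.00136636,  0.84265612,  0.53845037,  0.62625438],
       [ 0.        ,  0.        ,  0.        ,  1.        ]])}
top {'fx': 401.30215201811876, 'fy': 401.30215201811876, 'cx': 314.97919548297523, 'cy': 201.44128079359623, 'T': array([[-0.01808367,  0.99635981, -0.08330737,  0.42717325],
       [-0.99974123, -0.01686901,  0.01526144, -0.0186169 ],
       [ 0.01380057,  0.0835618 ,  0.99640703,  0.9962714 ],
       [ 0.        ,  0.        ,  0.        ,  1.        ]])}
wrist {'fx': 335.62701122354025, 'fy': 335.62701122354025, 'cx': 319.41410054884454, 'cy': 199.1086012223174, 'T': array([[ 2.40053370e-01,  9.29123716e-01,  2.81253443e-01,
         2.15671342e-01],
       [-9.70759309e-01,  2.30014685e-01,  6.86994071e-02,
        -5.63530627e-01],
       [-8.62173617e-04, -2.89520922e-01,  9.57171297e-01,
         3.72923047e-01],
       [ 0.00000000e+00,  0.00000000e+00,  0.00000000e+00,
         1.00000000e+00]])}
```

View pics/side0.png

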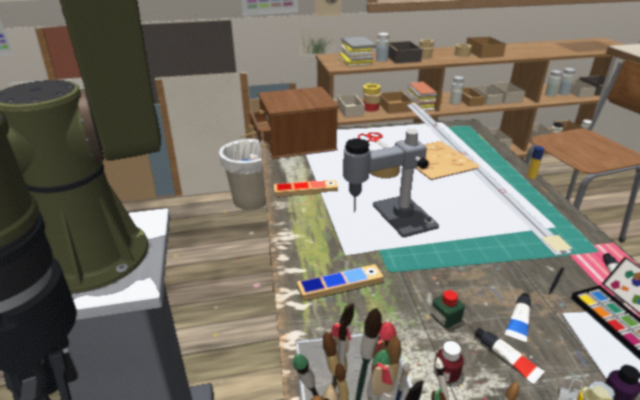

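View pics/top0.png

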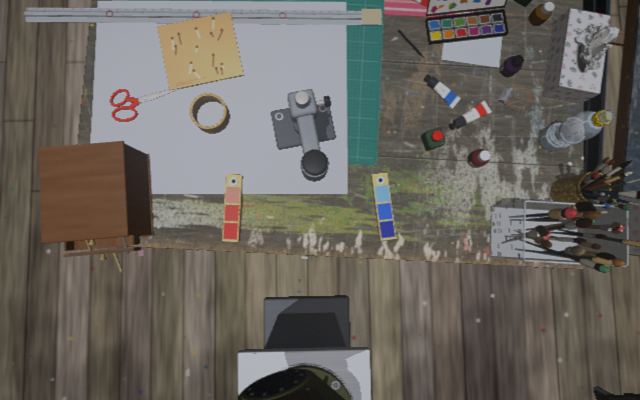

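View pics/wrist0.png

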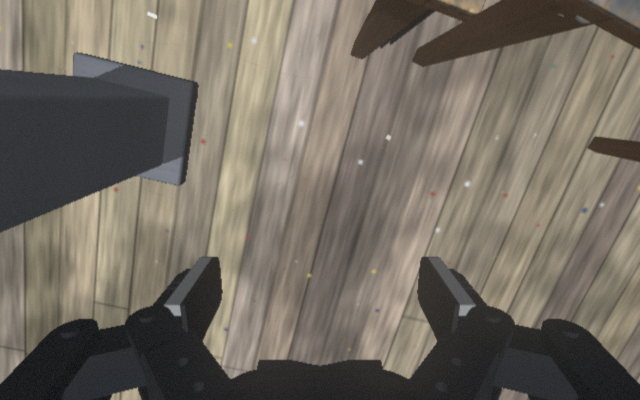

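The top view shows the red strip at column ~232 (dot ≈ (234,181)), the blue strip at ~385 and the drill head at ≈ (314,163). The side view shows the bit tip at ≈ (355,210). The wrist view shows only floor. I'll zoom in and measure.

```bash
cat > h.py <<'E'
import numpy as np,cv2
def ray(c,u,v):
    d=c['T'][:3,:3]@np.array([(u-c['cx'])/c['fx'],-(v-c['cy'])/c['fy'],-1.]); return c['T'][:3,3],d/np.linalg.norm(d)
def onz(c,u,v,z):
    o,d=ray(c,u,v); return o+d*(z-o[2])/d[2]
def tri(*L):
    A=np.zeros((3,3));b=np.zeros(3)
    for o,d in L:
        P=np.eye(3)-np.outer(d,d);A+=P;b+=P@o
    x=np.linalg.solve(A,b); return x,[np.linalg.norm((np.eye(3)-np.outer(d,d))@(x-o)) for o,d in L]
def proj(c,p):
    q=np.linalg.inv(c['T'])@np.append(p,1); return c['cx']+c['fx']*q[0]/-q[2], c['cy']-c['fy']*q[1]/-q[2]
def crop(c,u0,v0,u1,v1,k,f):
    cv2.imwrite(f,cv2.resize(c['color'][v0:v1,u0:u1,::-1],None,fx=k,fy=k,interpolation=cv2.INTER_CUBIC))
E
python3 - <<'E'
from cell import *
from h import *
c=capture('side');crop(c,265,130,445,240,4,'pics/s1.png')
t=capture('top');crop(t,215,140,405,250,4,'pics/t1.png')
for u,v in[(314,163)]: print(onz(t,u,v,.222))
print(onz(c,355,210,.045),onz(t,234,181,.016))
E
```

```text
[ 0.56722803 -0.02992656  0.222     ]
[ 0.57661827 -0.01930869  0.045     ] [0.56285207 0.1642655  0.016     ]
```

View pics/s1.png

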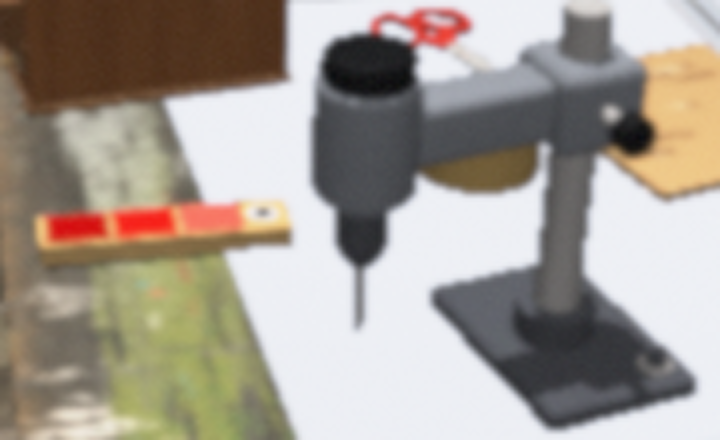

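View pics/t1.png

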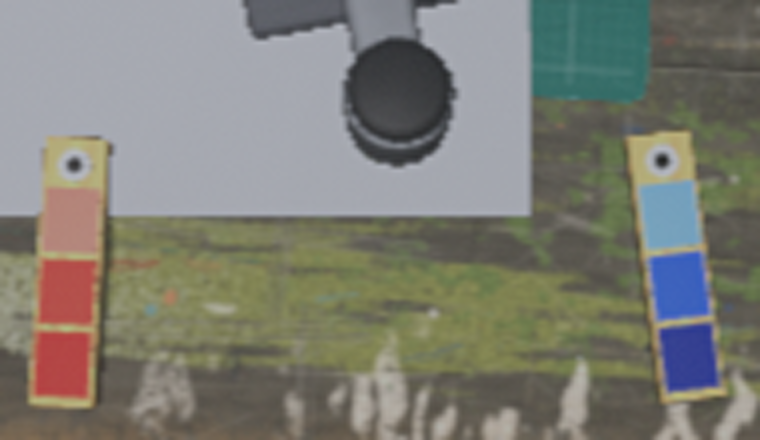

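Crops: the bit tip in the side view is at crop (358,328), or ≈ (354.2,211.7) in the full image. The red dot is at side (330.4,182.9) and top (233.1,180.6). The strip's near-end centre in the top view is at ≈ (230.3,241.1). The drill's black cap in the top view is at ≈ (314.6,161.6). Next I triangulate these.

```bash
python3 - <<'E'
from cell import *
from h import *
c=capture('side');t=capture('top')
print('dot',tri(ray(c,330.4,182.9),ray(t,233.1,180.6)))
for v in (211.2,211.7,212.2): print('tip',onz(c,354.2,v,.045))
# cap axis
for z in(.222,.235,.25): print('cap',z,onz(t,314.6,161.6,z), 'cap side', onz(c,265+367/4,130+47/4,z))
# colour mask red & blue
for name in ('red','blue'):
  hsv=cv2.cvtColor(t['color'],cv2.COLOR_RGB2HSV)
  H,S,V=cv2.split(hsv)
  m=((H<8)|(H>172))&(S>80)&(V>90) if name=='red' else (H>95)&(H<125)&(S>80)
  m=m.astype(np.uint8)
  roi=np.zeros_like(m)
  if name=='red': roi[172:245,215:250]=1
  else: roi[172:245,365:400]=1
  m*=roi
  n,l,st,ce=cv2.connectedComponentsWithStats(m)
  for i in range(1,n):
    if st[i,4]>50: print(name,ce[i],st[i,4],onz(t,*ce[i],.016))
  g=cv2.cvtColor(t['color'],cv2.COLOR_RGB2GRAY)
  x0=225 if name=='red' else 372
  sub=g[174:188,x0:x0+18].astype(float); print(sub.min(),np.unravel_index(sub.argmin(),sub.shape))
print('dotR',onz(t,233.1,180.6,.016),'nearend',onz(t,230.3,241.1,.016))
print('dotside',onz(c,330.4,182.9,.016),'near end side corners', onz(c,265+37/4-.4,130+215/4-.4,.016),onz(c,265+44/4-.4,130+250/4-.4,.016))
print('blue dot',onz(t,215+661/4-.4,140+160/4-.4,.016))
E
```

```text
dot (array([0.56418587, 0.16699899, 0.0132507 ]), [np.float64(7.580580511937245e-05), np.float64(7.580580511938011e-05)])
tip [ 0.57347826 -0.0236968   0.045     ]
tip [ 0.57291223 -0.02567953  0.045     ]
tip [ 0.57234805 -0.02765578  0.045     ]
cap 0.222 [ 0.56997476 -0.03114749  0.222     ] cap side [ 0.56898621 -0.03453413  0.222     ]
cap 0.235 [ 0.56757712 -0.0309371   0.235     ] cap side [ 0.56062927 -0.0614511   0.235     ]
cap 0.25 [ 0.56481062 -0.03069435  0.25      ] cap side [ 0.55098665 -0.09250915  0.25      ]
red [231.98214286 191.99107143] 112 [0.5357976  0.16922839 0.016     ]
red [231.22274882 212.45971564] 211 [0.4856274  0.17111782 0.016     ]
red [230.13207547 230.40566038] 212 [0.4420111 0.1737904 0.016    ]
56.0 (np.int64(7), np.int64(8))
blue [382.01104972 193.20994475] 181 [ 0.52666713 -0.19898756  0.016     ]
blue [384.37619048 211.02380952] 210 [ 0.48267041 -0.20339258  0.016     ]
blue [386.8040201  228.83417085] 199 [ 0.43899882 -0.20791946  0.016     ]
38.0 (np.int64(6), np.int64(8))
dotR [0.56387771 0.16646774 0.016     ] nearend [0.41613852 0.17339662 0.016     ]
dotside [0.56296483 0.16234156 0.016     ] near end side corners [0.41801356 0.19241073 0.016     ] [0.41639745 0.14716603 0.016     ]
blue dot [ 0.56051255 -0.19472443  0.016     ]
```

Estimates: the red dot is at ≈ (0.564, 0.166), the strip yaw is ≈ −0.048 rad, the grip is at ≈ (0.439, 0.172) and the tip is at ≈ (0.572, −0.027). The wrist camera sits about 75 mm ahead along tool +x. I want it on the robot's side, away from the housing, so I turn the tool first.

Call:
drive_tool([
  [0,0,0,0,-0.095],
  [0,0,0,0,-0.095],
  [0,0,0,0,-0.095],
  [0,0,0,0,-0.095],
], squeeze=40)

```text
time: 0.75
tool_pos: [0.1442, -0.5821, 0.2309]
tool_rot: [[0.661, 0.75, -0.0], [0.75, -0.661, 0.001], [0.0, -0.001, -1.0]]
wrist_force: [-0.4, -0.0, -0.2]
grip_width: 0.0853
```

```bash
python3 -c "
from cell import *
s=observe();print(s['time'],s['joints'],s['tool_pos'],s['tool_rot'])"
```

```text
0.75 [-1.32803568e+00  3.13842607e-01 -4.76102589e-02  1.21014590e+00
  3.32768060e-05  9.65384215e-01] [ 0.14417405 -0.58213534  0.23086999] [[ 6.61354861e-01  7.50073145e-01 -1.60590696e-04]
 [ 7.50073006e-01 -6.61354570e-01  7.86904574e-04]
 [ 4.84028598e-04 -6.40877911e-04 -9.99999677e-01]]
```

Call:
drive_tool([
  [0,0,0,0,-0.095],
  [0,0,0,0,-0.095],
  [0,0,0,0,-0.095],
  [0,0,0,0,-0.095],
  [0,0,0,0,-0.095],
  [0,0,0,0,-0.095],
  [0,0,0,0,-0.095],
  [0,0,0,0,-0.095],
])

```text
time: 1.55
tool_pos: [0.1441, -0.5818, 0.2306]
tool_rot: [[-0.46, 0.888, -0.0], [0.888, 0.46, 0.001], [0.001, 0.0, -1.0]]
wrist_force: [-0.5, 0.3, 0.1]
grip_width: 0.0855
```

Call:
drive_tool([
  [0,0,0,0,-0.095],
  [0,0,0,0,-0.095],
  [0,0,0,0,-0.095],
  [0,0,0,0,-0.095],
  [0,0,0,0,-0.095],
  [0,0,0,0,-0.095],
  [0,0,0,0,-0.095],
])

```text
time: 2.25
tool_pos: [0.1441, -0.5816, 0.2304]
tool_rot: [[-0.999, 0.043, -0.0], [0.043, 0.999, 0.002], [0.001, 0.002, -1.0]]
wrist_force: [0.0, -0.4, 0.1]
grip_width: 0.0852
```

Call:
drive_tool([
  [0,-0.24,0.18,-0.04,0],
  [0,-0.24,0.18,-0.04,0],
  [0,-0.24,0.18,-0.04,0],
  [0,-0.24,0.18,-0.04,0],
  [0,-0.24,0.18,-0.04,0],
  [0,-0.24,0.18,-0.04,0],
  [0,-0.24,0.18,-0.04,0],
])

```text
time: 2.95
tool_pos: [0.4077, -0.401, 0.2725]
tool_rot: [[-0.999, 0.051, -0.001], [0.051, 0.999, 0.001], [0.002, 0.001, -1.0]]
wrist_force: [-0.1, -1.2, 0.3]
grip_width: 0.0859
```

Call:
drive_tool([
  [0,0,0.3,0,0],
  [0,0,0.3,0,0],
  [0,0,0.3,0,0],
  [0,0,0.3,0,0],
  [0,0,0.3,0,0],
  [0,0,0.3,0,0],
  [0,0,0.3,0,0],
])

```text
time: 3.65
tool_pos: [0.4282, -0.0762, 0.2726]
tool_rot: [[-0.999, 0.05, 0.004], [0.05, 0.999, -0.0], [-0.004, 0.0, -1.0]]
wrist_force: [0.6, -0.3, -0.6]
grip_width: 0.0853
```

```bash
python3 - <<'E'
from cell import *
from h import *
c=capture('wrist'); cv2.imwrite('pics/w1.png',c['color'][:,:,::-1]); print(c['T'])
E
```

```text
[[ 5.03395274e-02 -9.55316680e-01 -2.91266155e-01  3.54322962e-01]
 [ 9.98731827e-01  4.79124028e-02  1.54641058e-02 -7.16190351e-02]
 [-8.17856827e-04 -2.91675235e-01  9.56517061e-01  4.14751772e-01]
 [ 0.00000000e+00  0.00000000e+00  0.00000000e+00  1.00000000e+00]]
```

View pics/w1.png

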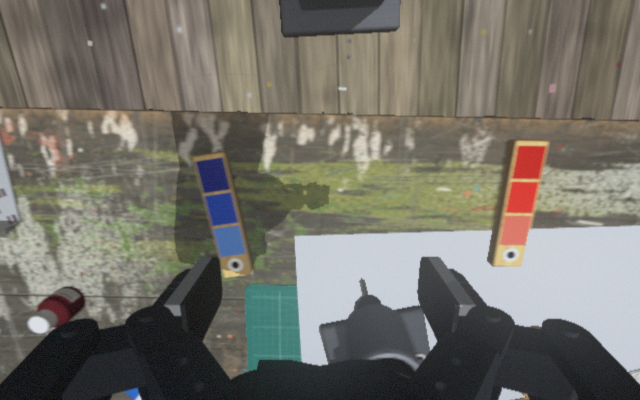

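The wrist view shows the bit tip at ≈ (362,279) and the red dot at ≈ (511,255), both clear of the fingers. I'll zoom in and combine it with the side and top views.

```bash
python3 - <<'E'
from cell import *
from h import *
c=capture('wrist'); crop(c,340,250,540,330,4,'pics/w1c.png')
def dots(c,u,v,r=9):
  g=255-cv2.cvtColor(c['color'],cv2.COLOR_RGB2GRAY).astype(float)
  u0,v0=u-r,v-r; s=g[v0:v+r+1,u0:u+r+1]; w=np.clip(s-150,0,None)
  # restrict to component nearest the centre
  m=(w>0).astype(np.uint8);n,l=cv2.connectedComponents(m)
  d=[np.hypot(*(np.argwhere(l==i).mean(0)-r)) if i else 99 for i in range(n)]
  w*=l==int(np.argmin(d)); yy,xx=np.indices(w.shape)
  return u0+(w*xx).sum()/w.sum(), v0+(w*yy).sum()/w.sum()
s=capture('side');t=capture('top')
a=dots(c,511,255,5);b=dots(s,330,183,4);e=dots(t,233,181,4);print(a,b,e)
print('dot',tri(ray(c,*a),ray(s,*b),ray(t,*e)))
print(onz(c,*a,.016),onz(s,*b,.016),onz(t,*e,.016))
for u,v in[(361.5,278.5)]: print('tip',tri(ray(c,u,v),ray(s,354.2,211.7)),onz(c,u,v,.045))
for u,v in [(516,140.5),(549.5,142),(511+25*0+11,267),(489,264)]: print(onz(c,u,v,.016))
E
```

```text
(np.float64(nan), np.float64(nan)) (np.float64(nan), np.float64(nan)) (np.float64(233.125), np.float64(180.69886363636363))
dot (array([nan, nan, nan]), [np.float64(nan), np.float64(nan), np.float64(nan)])
[nan nan nan] [nan nan nan] [0.56363204 0.1664068  0.016     ]
tip (array([ 0.57394193, -0.02202135,  0.04240916]), [np.float64(0.0001344684910910125), np.float64(0.00013446849109092644)]) [ 0.57225908 -0.02235126  0.045     ]
[0.414003   0.16523419 0.016     ]
[0.41757628 0.20520677 0.016     ]
[0.58221255 0.19427816 0.016     ]
[0.57569697 0.1499415  0.016     ]<stdin>:11: RuntimeWarning: invalid value encountered in scalar divide
```

View pics/w1c.png

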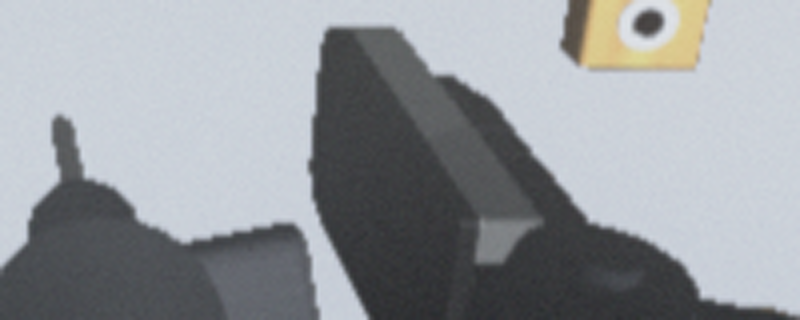

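The crop shows the tip at (61,118) and the dot at (648,22). That differs from the earlier image because the arm was still settling, so I'll redo it from one fresh frame.

```bash
cat >> h.py <<'E'
def dot(c,u,v,r=8):
  g=cv2.cvtColor(c['color'],cv2.COLOR_RGB2GRAY).astype(float)
  s=g[v-r:v+r+1,u-r:u+r+1]; lo,hi=s.min(),s.max(); w=np.clip((lo+hi)/2-s,0,None)
  n,l=cv2.connectedComponents((w>0).astype(np.uint8))
  d=[np.hypot(*(np.argwhere(l==i).mean(0)-r)) if i else 99 for i in range(n)]
  w=w*(l==int(np.argmin(d))); yy,xx=np.indices(w.shape)
  return u-r+(w*xx).sum()/w.sum(), v-r+(w*yy).sum()/w.sum()
E
python3 - <<'E'
from cell import *
from h import *
c=capture('wrist'); crop(c,340,250,540,330,4,'pics/w1d.png')
s=capture('side');t=capture('top')
print(observe()['tool_pos'],c['T'][:3,3])
a=dot(c,502,255,6);b=dot(s,330,183,4);e=dot(t,233,181,4);print(a,b,e)
print('dot',tri(ray(c,*a),ray(s,*b),ray(t,*e)))
print(onz(c,*a,.016),onz(s,*b,.016),onz(t,*e,.016))
g=cv2.cvtColor(c['color'],cv2.COLOR_RGB2GRAY)
for v in range(274,298,2):
  x=np.arange(340,372)[g[v,340:372]<140]; print(v,x.min() if len(x) else None,x.max() if len(x) else None,end='; ')
for v0 in (278.3,279,): 
  print('tip',tri(ray(c,354.8,v0),ray(s,354.2,211.7)),onz(c,354.8,v0,.045))
gs=cv2.cvtColor(s['color'],cv2.COLOR_RGB2GRAY)
for v in range(200,216): print(v,gs[v,350:360])
E
```

```text
[ 0.42847931 -0.07893755  0.27241446] [ 0.3547069  -0.07261015  0.414777  ]
(np.float64(507.32603406326035), np.float64(255.1800486618005)) (np.float64(330.38271604938274), np.float64(182.53086419753086)) (np.float64(233.10122699386503), np.float64(180.77607361963192))
dot (array([0.56404736, 0.16542796, 0.01487062]), [np.float64(0.001727153255116516), np.float64(0.000496288109627061), np.float64(0.0013176551035007657)])
[0.56401137 0.16302781 0.016     ] [0.56337404 0.16424317 0.016     ] [0.5634419  0.16646521 0.016     ]
274 None None; 276 None None; 278 361 361; 280 360 364; 282 360 365; 284 360 365; 286 361 366; 288 361 366; 290 362 367; 292 362 367; 294 363 369; 296 361 371; tip (array([ 0.56758445, -0.0400364 ,  0.05428379]), [np.float64(0.0010247058263298477), np.float64(0.0010247058263297124)]) [ 0.57185207 -0.03933369  0.045     ]
tip (array([ 0.56789481, -0.04013012,  0.05457807]), [np.float64(0.0006167479186304725), np.float64(0.0006167479186303794)]) [ 0.5728313  -0.03934952  0.045     ]
200 [239 238 229 190 140 150 204 233 238 240]
201 [240 238 229 191 140 149 204 232 239 239]
202 [240 238 229 191 140 150 204 232 239 240]
203 [239 238 229 190 139 149 206 232 238 239]
204 [239 238 229 191 141 150 204 232 239 240]
205 [239 238 229 191 140 149 205 232 239 240]
206 [239 238 229 190 140 148 203 233 238 239]
207 [239 238 229 191 140 149 202 233 239 239]
208 [239 238 230 192 140 148 203 233 239 240]
209 [239 238 229 191 142 154 206 232 239 240]
210 [239 238 229 193 150 171 216 234 239 239]
211 [239 239 230 198 171 198 228 237 239 239]
212 [239 239 233 216 202 220 234 239 240 240]
213 [239 239 237 231 229 234 237 239 239 239]
214 [239 239 239 238 238 239 239 240 240 239]
215 [239 239 239 239 240 239 238 239 239 239]
```

View pics/w1d.png

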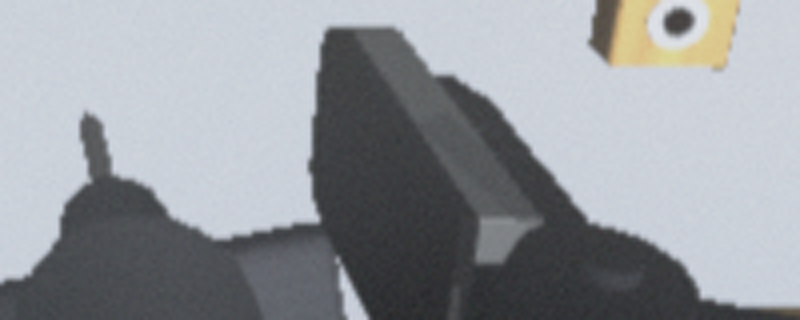

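```bash
python3 - <<'E'
from cell import *
from h import *
c=capture('wrist');s=capture('side')
g=cv2.cvtColor(c['color'],cv2.COLOR_RGB2GRAY)
print(g[276:284,356:368]); a=dot(c,507,255,6);print(a,onz(c,*a,.016))
print(observe()['tool_pos'])
for uv in[(361.8,278.5)]:
  print(tri(ray(c,*uv),ray(s,354.3,211.7)),onz(c,*uv,.045),onz(s,354.3,211.7,.045))
E
```

```text
[[207 211 210 208 210 208 210 208 208 208 209 211]
 [208 210 209 208 208 212 209 202 188 207 209 208]
 [207 210 209 209 209 209 201 170 135 176 202 209]
 [206 208 207 209 210 205 168 113  96 123 173 204]
 [212 212 208 209 211 197 118  92  93  94 120 175]
 [208 208 207 209 208 195 108  94  91  93  97 134]
 [207 209 208 209 208 194 112  90  93  94  94 123]
 [209 210 209 210 209 197 121  92  91  90  93 123]]
(np.float64(510.88648511071517), np.float64(254.44413336726902)) [0.56395666 0.1648967  0.016     ]
[ 0.4283868  -0.07916147  0.27233516]
(array([ 0.57010896, -0.03372215,  0.05012786]), [np.float64(0.0006389001088500134), np.float64(0.000638900108849968)]) [ 0.57239025 -0.03324461  0.045     ] [ 0.57313274 -0.02572889  0.045     ]
```

Call:
drive_tool([
  [0,0,0.3,0,0],
  [0,0,0.3,0,0],
  [0,0,0.3,0,0],
  [0,0,0.3,0,0],
  [0,0,0.25,0,0],
  [0,0,0.15,0,0],
  [0,0,0,0,0],
  [0,0,0,0,0],
])

```text
time: 4.9
tool_pos: [0.4473, 0.1588, 0.2711]
tool_rot: [[-0.997, 0.076, 0.003], [0.076, 0.997, -0.002], [-0.003, -0.002, -1.0]]
wrist_force: [-0.5, 0.1, -0.3]
grip_width: 0.0855
```

```bash
python3 - <<'E'
from cell import *
from h import *
c=capture('wrist'); cv2.imwrite('pics/w2.png',c['color'][:,:,::-1]); print(observe()['tool_pos'],c['T'])
E
```

```text
[0.44728725 0.15862125 0.27110414] [[ 0.07652361 -0.95391266 -0.29016335  0.3735915 ]
 [ 0.99706379  0.07238943  0.02497119  0.16566308]
 [-0.00281558 -0.29122226  0.95665128  0.41324511]
 [ 0.          0.          0.          1.        ]]
```

View pics/w2.png

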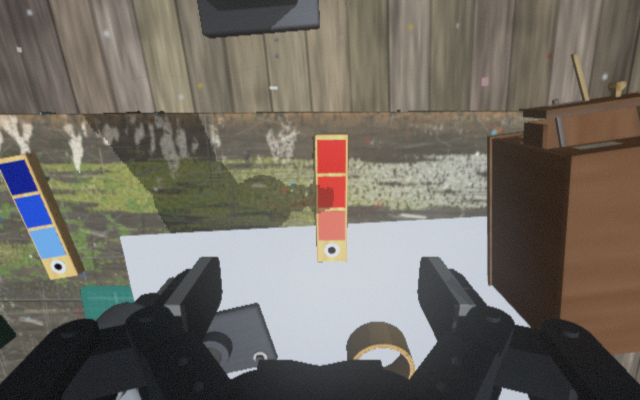

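The wrist view shows the strip upright in the frame: near end at ≈ (331,135), dot at ≈ (332,250). The cabinet is far to the right. Now the strip's pose and height.

```bash
python3 - <<'E'
from cell import *
from h import *
c=capture('wrist');s=capture('side');t=capture('top');o=observe();print(o['tool_pos'],o['tool_rot'][:,0])
a=dot(c,332,250,6);b=dot(s,330,183,4);e=dot(t,233,181,4)
print('dot',a,tri(ray(c,*a),ray(s,*b),ray(t,*e)),onz(c,*a,.016))
hsv=cv2.cvtColor(c['color'],cv2.COLOR_RGB2HSV);H,S,V=cv2.split(hsv)
m=(((H<8)|(H>172))&(S>80)&(V>90)).astype(np.uint8);r=np.zeros_like(m);r[130:245,305:360]=1;m*=r
n,l,st,ce=cv2.connectedComponentsWithStats(m)
P=[]
for i in range(1,n):
  if st[i,4]>200: p=onz(c,*ce[i],.016);P.append(p);print(ce[i],st[i],p)
w=onz(c,*a,.016);d=w-P[0];d/=np.linalg.norm(d);print('dir',d,'yaw',np.arctan2(d[1],d[0]),'grip',w-.125*d)
g=c['color'][:,:,2]; print(c['color'][128:142,331])
E
```

```text
[0.44715788 0.15826235 0.27135838] [-0.9969581   0.07784795 -0.00377498]
dot (np.float64(331.57994255624703), np.float64(249.7027285782671)) (array([0.5637516 , 0.16599826, 0.01517695]), [np.float64(0.0005849046655110998), np.float64(0.0002571621298009833), np.float64(0.0006470105513080304)]) [0.56369999 0.16550134 0.016     ]
[331.37634409 155.89247312] [317 140  29  33 930] [0.44159535 0.17342001 0.016     ]
[331.01927711 191.61807229] [318 176  28  32 830] [0.485622   0.17002976 0.016     ]
[331.42126514 224.79273217] [319 211  26  29 743] [0.52919206 0.16760647 0.016     ]
dir [ 0.99790375 -0.06471556  0.        ] yaw -0.06476082027474028 grip [0.43896202 0.17359079 0.016     ]
[[123 111  95]
 [120 108  94]
 [121 110  95]
 [123 112  95]
 [114 103  89]
 [113  98  79]
 [164 141  98]
 [212 189 129]
 [217 206 140]
 [217 211 143]
 [217 207 142]
 [208 170 118]
 [204  89  72]
 [216  75  68]]
```

Call:
drive_tool([
  [0,0.06,0.095,0,-0.013],
  [0,0,0,0.28,0],
  [0,0,0,0.28,0],
  [0,0,0,0.28,0],
  [0,0,0,0.28,0],
  [0,0,0,0.28,0],
  [0,0,0,0,0],
])

```text
time: 5.8
tool_pos: [0.4446, 0.1673, 0.059]
tool_rot: [[-0.998, 0.069, 0.013], [0.069, 0.998, 0.001], [-0.013, 0.002, -1.0]]
wrist_force: [-0.3, -0.7, 0.1]
grip_width: 0.0854
```

Call:
drive_tool([
  [0,0.04,0.034,0,0],
  [0,0,0,0.15,0],
  [0,0,0,0.15,0],
  [0,0,0,0.05,0],
  [0,0,0,0,0],
  [0,0,0,0,0],
])

```text
time: 6.4
tool_pos: [0.4468, 0.1754, 0.0165]
tool_rot: [[-0.997, 0.073, 0.026], [0.073, 0.997, 0.006], [-0.025, 0.008, -1.0]]
wrist_force: [0.5, 0.4, 0.1]
grip_width: 0.0855
```

```bash
python3 -c "
from cell import *
s=observe();print(s['time'],s['joints'].round(3),s['tool_pos'],s['tool_rot'].round(3), s['effort'])"
```

```text
6.4 [ 0.377  0.274 -0.649  0.622 -0.004  0.45 ] [0.44675276 0.17540417 0.01651562] [[-0.997  0.073  0.026]
 [ 0.073  0.997  0.006]
 [-0.025  0.008 -1.   ]] [-8.30791541e-03 -4.23780799e+01  2.51271772e+01 -3.15166768e-01
 -1.43014468e-02  9.33089382e-05]
```

Call:
drive_tool([
  [0,0.05,-0.02,0.04,0],
  [0,0,0,0.04,0],
  [0,0,0,0,0],
  [0,0,0,0,0],
])

```text
time: 6.8
tool_pos: [0.4408, 0.1738, 0.0066]
tool_rot: [[-0.997, 0.073, 0.03], [0.073, 0.997, 0.008], [-0.03, 0.01, -1.0]]
wrist_force: [-0.0, -0.4, -0.0]
grip_width: 0.0853
```

Call:
drive_tool([
  [0,0,0,0.025,0],
  [100,0,0,0,0],
  [160,0,0,0,0],
  [255,0,0,0,0],
  [255,0,0,0,0],
  [255,0,0,0,0],
  [255,0,0,0,0],
], squeeze=30)

```text
time: 7.5
tool_pos: [0.4412, 0.1738, 0.0027]
tool_rot: [[-0.997, 0.073, 0.03], [0.073, 0.997, 0.008], [-0.03, 0.01, -1.0]]
wrist_force: [-0.8, -0.6, 1.4]
grip_width: 0.0395
```

```bash
python3 - <<'E'
from cell import *
from h import *
c=capture('side');crop(c,255,110,445,240,4,'pics/s3.png')
E
```

```text
(no output)
```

View pics/s3.png

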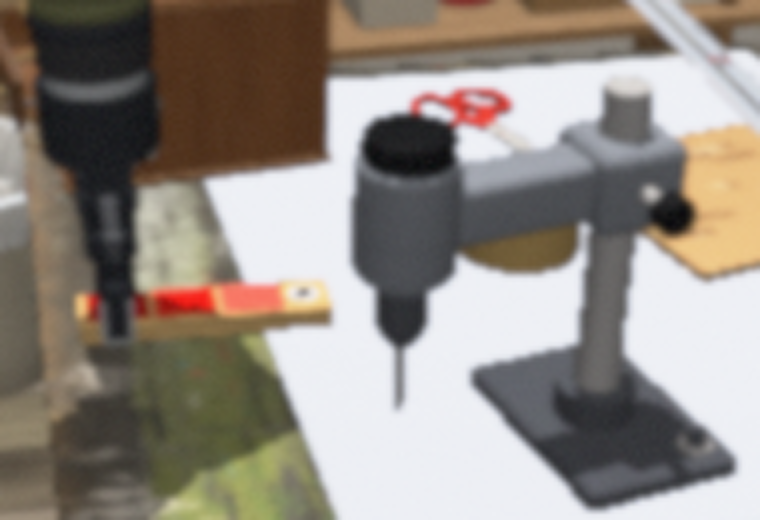

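The strip is gripped: opening 39.5 mm, flat on the table, dot at side crop (303,293). Now I slide it.

Call:
drive_tool([
  [255,-0.02,-0.1,0,0],
  [255,-0.02,-0.18,0,0],
  [255,-0.02,-0.18,0,0],
  [255,0,0,0,0],
])

```text
time: 7.95
tool_pos: [0.4469, 0.1046, 0.0028]
tool_rot: [[-0.997, 0.069, 0.033], [0.07, 0.998, 0.011], [-0.032, 0.014, -0.999]]
wrist_force: [-0.6, 0.0, -0.8]
grip_width: 0.0393
```

Call:
drive_tool([
  [255,-0.015,-0.12,0,0],
  [255,-0.015,-0.18,0,0],
  [255,-0.015,-0.18,0,0],
  [255,-0.01,-0.12,0,0],
  [255,0,0,0,0],
  [255,0,0,0,0],
])

```text
time: 8.55
tool_pos: [0.4519, 0.0162, 0.0029]
tool_rot: [[-0.997, 0.067, 0.037], [0.068, 0.997, 0.019], [-0.036, 0.021, -0.999]]
wrist_force: [0.7, 0.9, 0.5]
grip_width: 0.0389
```

```bash
python3 - <<'E'
from cell import *
from h import *
c=capture('side');crop(c,255,110,445,240,4,'pics/s4.png')
c=capture('top');crop(c,215,130,405,260,4,'pics/t4.png')
E
```

```text
(no output)
```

View pics/s4.png

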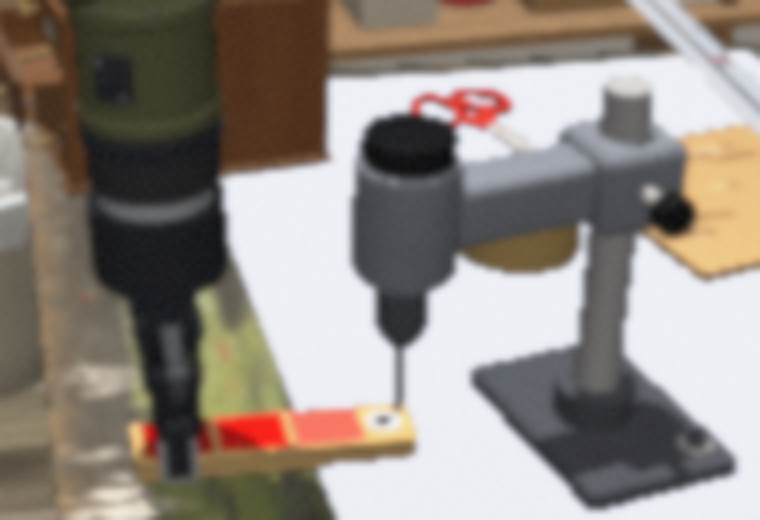

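View pics/t4.png

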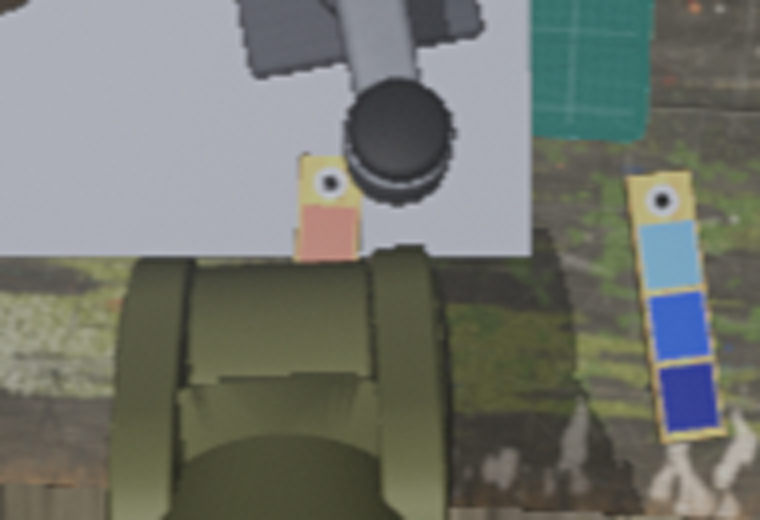

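The side view has the dot at crop (382,420), close to the tip column at (399,408). The top view has it at crop (330,183). I'll measure what remains.

```bash
python3 - <<'E'
from cell import *
from h import *
s=capture('side');t=capture('top')
b=dot(s,350,215,3);e=dot(t,297,175,3);print(b,e,tri(ray(s,*b),ray(t,*e)),onz(s,*b,.016),onz(t,*e,.016))
for y in(-.026,-.029,-.031):print(proj(s,[.572,y,.016]),proj(s,[.572,y,.045]))
E
```

```text
(np.float64(350.13793103448273), np.float64(214.43103448275863)) (np.float64(296.9969512195122), np.float64(175.2439024390244)) (array([0.574548  , 0.00960071, 0.01444484]), [np.float64(0.00032309741337119204), np.float64(0.0003230974133710637)]) [0.57354082 0.00735839 0.016     ] [0.57463455 0.00949456 0.016     ]
(np.float64(353.3872176869595), np.float64(222.3901397220364)) (np.float64(353.8500079935577), np.float64(211.82461494513754))
(np.float64(353.7460670720761), np.float64(223.11860042171378)) (np.float64(354.21525749400763), np.float64(212.539122932543))
(np.float64(353.986221594294), np.float64(223.60611172462083)) (np.float64(354.4597091150532), np.float64(213.01732382140435))
```

Call:
drive_tool([
  [255,0,-0.12,0,0],
  [255,0,-0.12,0,0],
  [255,0,0,0,0],
  [255,0,0,0,0],
])

```text
time: 9.15
tool_pos: [0.4515, -0.0153, 0.003]
tool_rot: [[-0.997, 0.06, 0.04], [0.061, 0.998, 0.024], [-0.039, 0.026, -0.999]]
wrist_force: [0.4, -0.2, 0.4]
grip_width: 0.0393
```

```bash
python3 - <<'E'
from cell import *
from h import *
s=capture('side');crop(s,255,110,445,240,4,'pics/s5.png')
c=capture('wrist');cv2.imwrite('pics/w5.png',c['color'][:,:,::-1])
b=dot(s,354,223,3);print(b,onz(s,*b,.016),observe()['tool_pos'])
E
```

```text
(np.float64(355.12753188297074), np.float64(224.32033008252063)) [ 0.57375519 -0.03431164  0.016     ] [ 0.45151926 -0.01520921  0.00299413]
```

View pics/s5.png

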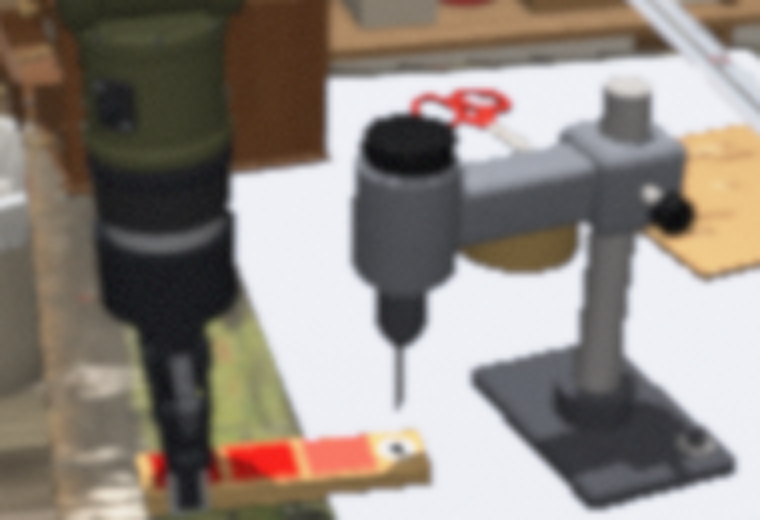

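View pics/w5.png

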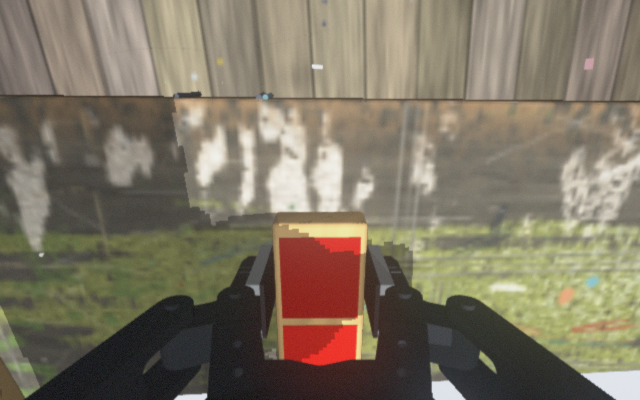

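```bash
python3 - <<'E'
from cell import *
from h import *
s=capture('side')
g=cv2.cvtColor(s['color'],cv2.COLOR_RGB2GRAY);print(g[217:228,346:364])
for uv in[(354,222)]:
  for r in(2,3,4): 
    b=dot(s,*uv,r);print(r,b,onz(s,*b,.016))
t=capture('top');cv2.imwrite('pics/t6.png',cv2.resize(t['color'][150:230,270:370,::-1],None,fx=6,fy=6,interpolation=cv2.INTER_CUBIC))
E
```

```text
[[228 232 234 236 235 235 235 235 232 225 217 216 221 229 235 238 239 239]
 [203 217 224 228 228 228 229 229 226 221 217 215 217 224 232 237 239 239]
 [182 204 218 224 227 231 231 226 224 224 227 224 221 221 226 234 238 238]
 [174 197 217 225 234 235 227 211 204 219 233 233 227 222 222 229 235 239]
 [168 188 213 230 237 231 203 162 150 186 225 237 231 222 218 226 235 238]
 [162 182 208 229 238 231 200 159 144 175 216 227 222 205 197 210 228 236]
 [160 174 198 221 232 234 224 203 185 186 197 191 177 162 156 176 215 233]
 [157 165 183 206 222 226 226 214 190 173 164 151 137 130 132 152 195 227]
 [159 164 176 197 211 215 209 188 162 146 137 131 125 122 125 138 172 218]
 [167 168 178 195 205 203 183 156 138 130 129 125 123 121 121 129 160 208]
 [176 174 178 185 188 178 157 137 126 123 124 121 119 116 113 119 154 207]]
2 (np.float64(354.13432835820896), np.float64(222.09203980099502)) [ 0.57400152 -0.02521616  0.016     ]
3 (np.float64(353.7076923076923), np.float64(221.56923076923076)) [ 0.57362562 -0.02296636  0.016     ]
4 (np.float64(353.6933333333333), np.float64(221.56444444444443)) [ 0.57359873 -0.02294048  0.016     ]
```

View pics/t6.png

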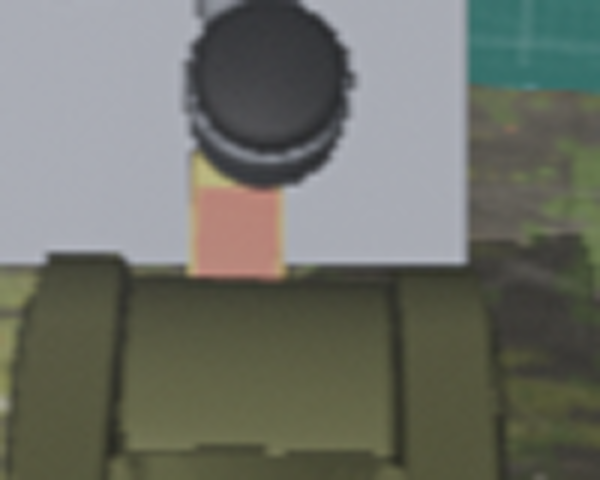

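The strip's centre line in the top view is about 5–6 mm left of the drill axis. The side view puts the dot at (0.5737, −0.0225) against a tip at ≈ (0.572, −0.028). I'll nudge it by about 6 mm.

Call:
drive_tool([
  [255,0.01,-0.045,0,0],
  [255,0,0,0,0],
  [255,0,0,0,0],
])

```text
time: 9.65
tool_pos: [0.45, -0.0211, 0.003]
tool_rot: [[-0.998, 0.057, 0.041], [0.058, 0.998, 0.025], [-0.039, 0.027, -0.999]]
wrist_force: [0.6, 1.7, 1.7]
grip_width: 0.0393
```

Call:
drive_tool([
  [200,0,0,0,0],
  [140,0,0,0,0],
  [0,0,0,0,0],
  [0,0,0,0,0],
  [0,0,0,0,0],
  [0,0,0,0,0],
  [0,0,0,0,0],
])

```text
time: 10.35
tool_pos: [0.4489, -0.0211, 0.0024]
tool_rot: [[-0.998, 0.057, 0.039], [0.058, 0.998, 0.025], [-0.037, 0.027, -0.999]]
wrist_force: [-0.1, -0.0, -0.3]
grip_width: 0.0853
```

```bash
python3 - <<'E'
from cell import *
from h import *
s=capture('side');crop(s,255,110,445,240,4,'pics/s7.png')
for r in(3,4): 
    b=dot(s,354,223,r);print(r,b,onz(s,*b,.016))
print(observe()['grip_width'],observe()['tool_pos'])
E
```

```text
3 (np.float64(354.7953795379538), np.float64(224.55775577557756)) [ 0.57275615 -0.03505557  0.016     ]
4 (np.float64(355.3957399103139), np.float64(225.48878923766816)) [ 0.57306786 -0.03890508  0.016     ]
0.085545293335338 [ 0.44890162 -0.02109728  0.00237859]
```

View pics/s7.png

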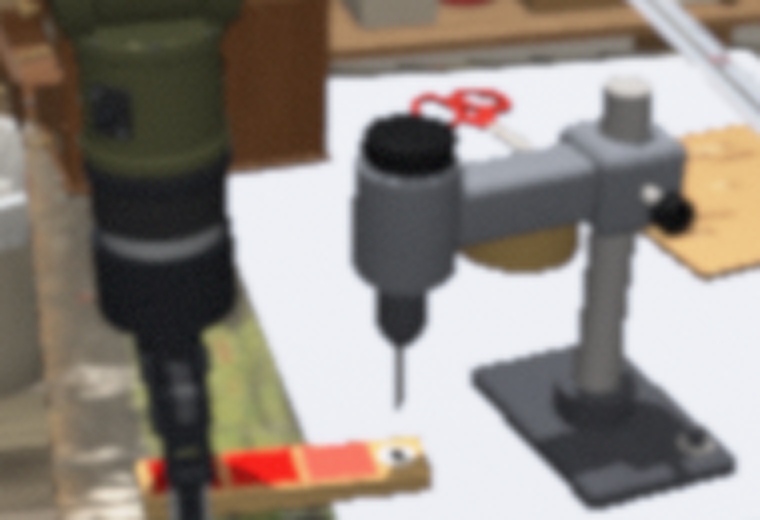

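Released. The dot is at side crop (398,456), directly below the tip at (398,408). Now I rise straight up and check from the wrist.

Call:
drive_tool([
  [0,0,0,-0.1,0],
  [0,0,0,-0.25,0],
  [0,0,0,-0.3,0],
  [0,0,0,-0.3,0],
  [0,0,0,-0.3,0],
  [0,0,0,-0.3,0],
  [0,0,0,-0.2,0],
  [0,0,0,0,0],
])

```text
time: 11.2
tool_pos: [0.4359, -0.0277, 0.2741]
tool_rot: [[-0.998, 0.057, 0.035], [0.058, 0.998, 0.025], [-0.034, 0.027, -0.999]]
wrist_force: [0.6, -0.4, 0.3]
grip_width: 0.0854
```

Call:
drive_tool([
  [0,0,-0.2,0,0],
  [0,0,-0.2,0,0],
  [0,0,-0.2,0,0],
  [0,0,0,0,0],
  [0,0,0,0,0],
  [0,0,0,0,0],
])

```text
time: 11.8
tool_pos: [0.4302, -0.119, 0.2693]
tool_rot: [[-0.998, 0.055, 0.035], [0.056, 0.998, 0.027], [-0.033, 0.029, -0.999]]
wrist_force: [0.1, 0.5, 0.1]
grip_width: 0.0853
```

```bash
python3 - <<'E'
from cell import *
from h import *
c=capture('wrist');cv2.imwrite('pics/w8.png',c['color'][:,:,::-1])
s=capture('side');crop(s,255,110,445,240,4,'pics/s8.png')
t=capture('top');crop(t,215,130,405,260,4,'pics/t8.png')
print(observe()['tool_pos'])
E
```

```text
[ 0.43045561 -0.11871881  0.2697548 ]
```

View pics/w8.png

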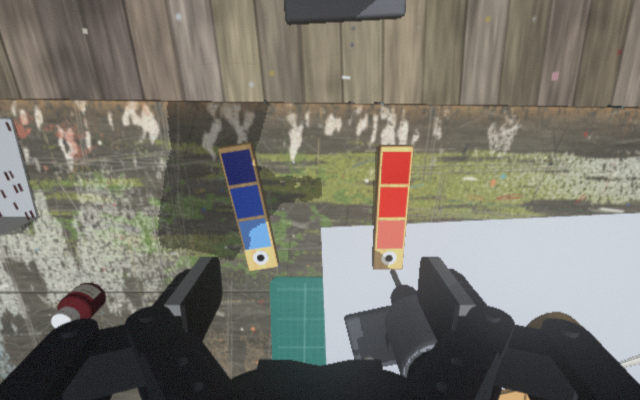

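View pics/s8.png

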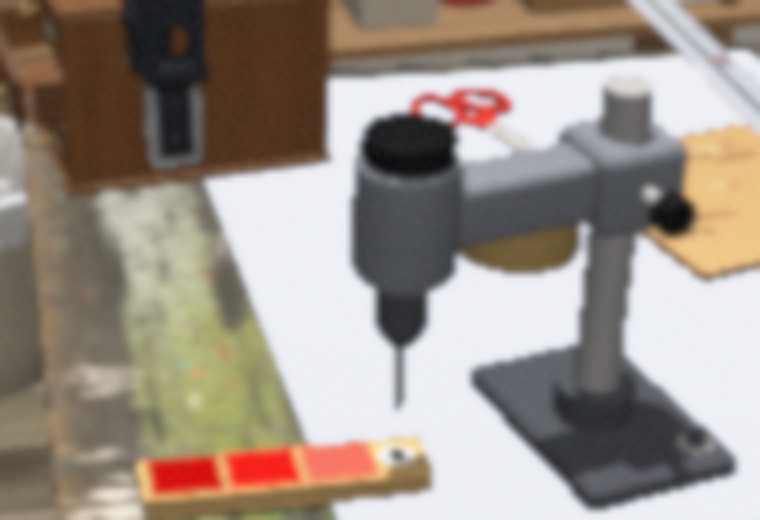

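View pics/t8.png

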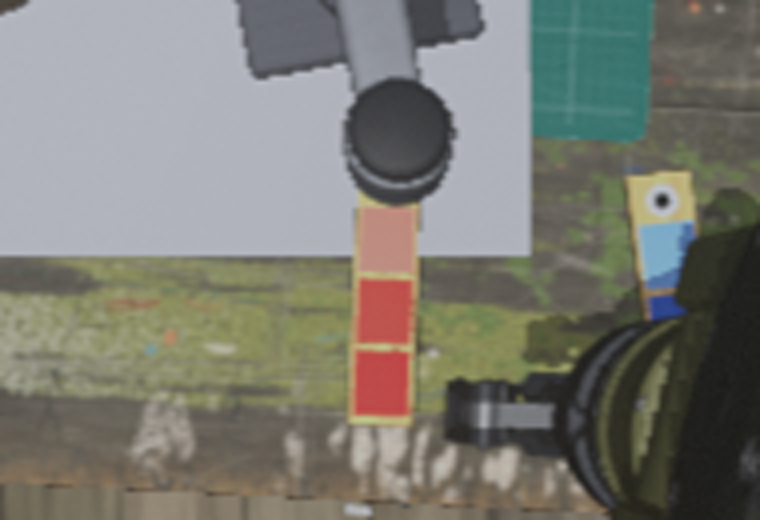

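The wrist view shows the dot at ≈ (389,258) with the tip just below it in the image at ≈ (394,270). In the top view the strip runs under the cap. Final measurement, dot against tip, from single frames.

```bash
python3 - <<'E'
from cell import *
from h import *
c=capture('wrist');crop(c,360,235,420,295,9,'pics/w9.png')
s=capture('side');t=capture('top')
np.save('w9T.npy',c['T'])
a=dot(c,389,258,5);b=dot(s,354,223,2);print(a,b)
print('wrist',onz(c,*a,.016),'side',onz(s,*b,.016),'sidetip',onz(s,354.3,211.8,.045))
print('tip cands',[onz(c,u,v,.045) for u,v in((392,269),(393.5,269.5),(395,270))])
# expected pixel of dot patches from top
e=dot(t,380,180,4);print('blue',e,onz(t,*e,.016))
hsv=cv2.cvtColor(t['color'],cv2.COLOR_RGB2HSV);H,S,V=cv2.split(hsv)
m=(((H<8)|(H>172))&(S>80)&(V>90)).astype(np.uint8);r=np.zeros_like(m);r[175:245,295:325]=1;m*=r
n,l,st,ce=cv2.connectedComponentsWithStats(m)
P=[onz(t,*ce[i],.016) for i in range(1,n) if st[i,4]>100];print(P)
d=P[-2]-P[-1];d/=np.linalg.norm(d);print('dot by patches',P[-1]+d*.1218,P[-2]+d*.0775)
E
```

```text
(np.float64(388.0242130750605), np.float64(257.57966101694916)) (np.float64(354.2273641851107), np.float64(223.7867203219316))
wrist [ 0.57295406 -0.02774525  0.016     ] side [ 0.57233888 -0.0318152   0.016     ] sidetip [ 0.57301968 -0.02612464  0.045     ]
tip cands [array([ 0.57298555, -0.02922225,  0.045     ]), array([ 0.57382563, -0.02733812,  0.045     ]), array([ 0.57466686, -0.0254514 ,  0.045     ])]
blue (np.float64(380.0659824046921), np.float64(179.7023460410557)) [ 0.56024934 -0.19525067  0.016     ]
[array([ 0.5402247 , -0.02573299,  0.016     ]), array([ 0.49450776, -0.02299875,  0.016     ]), array([ 0.45046511, -0.02042334,  0.016     ])]
dot by patches [ 0.57205741 -0.02753349  0.016     ] [ 0.5718756  -0.02752286  0.016     ]
```

View pics/w9.png

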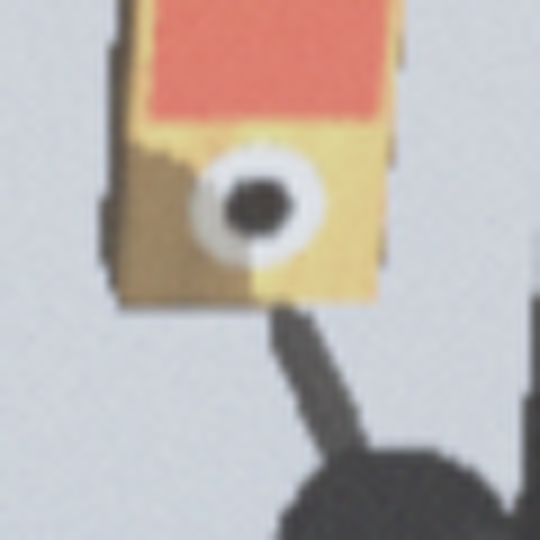

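The wrist frame has the tip at ≈ (391.5,268.5), giving (0.572, −0.030). The dot is at (0.573, −0.028), and from the top-view patches at (0.572, −0.0275). That is well inside 15 mm, so I'm handing in.

```bash
python3 -c "
from cell import *
s=observe();print(s['time'],s['wrist_force'],s['grip_width']);print(hand_in())"
```

```text
12.1 [-0.24198965 -0.49802687 -0.2499376 ] 0.0854170472739627
the job is handed in; nothing more can be done
None
```

I turned the gripper so its camera faced the robot, gripped the red strip at 30 N near its near end, and slid it about 195 mm under the bit. I then let go, backed off upwards and handed the job in at 12.1 s.

- **Position:** in the last wrist picture the dot is at about (0.573, −0.028) and the bit tip at (0.572, −0.030), so roughly 2–3 mm apart. The top view, projected from the red patches, puts the dot at (0.572, −0.0275).
- **Disagreement:** the side view gave dot y ≈ −0.032 and tip y ≈ −0.026, several mm away from the other views. Its dot reading is poor because of the patch edge and the coarse pixels. All the readings are still well inside the 15 mm limit.
- **Tool tilt:** the tool drifted to a tilt of about 2–3 degrees during the slide. The strip looked flat in the pictures throughout and the gripper height stayed steady.
- **Other checks:** the blue dot measures within about 1 mm of where it started. The gripper is open and well clear, with wrist force around zero, and the pictures and force readings showed no contact with the drill.

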